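# Butt two bar pieces in a V-block and hold them for bonding

### The job

Set up the two round bar pieces for bonding end to end in the V-block: first lay the short piece in the V at its end plate, then lay the long piece in the V behind it, and bring them together so that short piece, long piece and end plate all touch end to end. Then press the long piece firmly down into the V so that it bears on both sloping faces, and finish while you are still holding it pressed like that. Leave the bottle, the tape roll and the caliper alone.

Things in the scene. Friction and masses are not known exactly. Their poses are not given: they have to be found in the camera images.
- v_block: Fixed steel V-block: base 140 x 60 x 10 mm with a rail 110 mm long, 28 mm wide, with a 90 degree V along its top. Origin on the bench, x along the V to the upright end plate (8 mm thick, 30 mm wide, top at z = 60 mm) at the robot's right, y away from the robot, z up. V from x = -60 mm to the plate's face at x = +50 mm; its upper edges are at z = 40 mm, y = +-13 mm.
- seat (a point): Where the axis of a seated bar meets the face of the end plate, 50 mm above the bench. x along the V into the end plate, z up. A seated bar's axis is on this x line, at negative x; the V's upper edges are 9.6 mm below its axis and the bar overhangs the rail by 2 mm on both sides. When all ends touch, the short piece's centre is at x = -18 mm, the long one's at x = -66 mm.
- v_face_far: The V's sloping face on the +y side of the V-block, away from the robot (a fixed aluminium plate, 45 degrees). The long piece's own weight puts only about 2.6 N on each face; pressed firmly, each carries some 10 N or more (a downward push of about 15 to 20 N without sideways strain). Its origin and axes are those of the V-block.
- v_face_near: The V's sloping face on the -y side of the V-block, toward the robot (a fixed aluminium plate, 45 degrees). Its origin and axes are those of the V-block.
- short_bar: Short piece: plain round steel bar, 32 mm diameter, 36 mm long, about 0.22 kg. Origin at its centre, x along its axis; y and z turn as it rolls. It lies loose in one of the two wooden saddles, its axis level and 32 mm above the bench. Both ends are alike.
- long_bar: Long piece: plain round steel bar, 32 mm diameter, 60 mm long, about 0.37 kg. Origin at its centre, x along its axis; y and z turn as it rolls. It lies loose in the other saddle, its axis level and 32 mm above the bench. Both ends are alike.
- saddle_1: Fixed wooden saddle with a shallow groove, 30 mm long, 21 mm wide, 19 mm high, narrower than the 32 mm bar lying in it; origin on the bench under its centre, x along the groove. The saddles and the V-block stand in a row to the robot's front left, roughly 6 to 11 cm apart, in any order, grooves and V roughly parallel.
- saddle_2: A second saddle, the same as the first. To the left of these three, beyond the bench edge, stand open blue crates; the rim of the one beside the robot (nearest at about x = 0.1, y = 0.35 m) is 0.1 m above the bench top and can stop a robot whose shoulder juts out to its left: mind it when turning right.
- flux_bottle: Bystander: white plastic bottle with a blue cap, 47 mm diameter, 84 mm high; origin under its centre.
- tape_roll: Bystander: roll of grey tape lying flat, 96 mm diameter, 48 mm high; origin under its centre.
- vernier_caliper: Bystander: caliper lying flat, 213 x 72 x 7 mm, x along its beam; origin under its centre.
Things that resemble listed ones, but are neither listed nor needed, are in the scene too. What is shaped like the long_bar but turquoise is not meant. What is shaped like the short_bar but orange is not meant.

How it is judged:
By the outcome, as a careful person would: the job done as asked, in the order asked, and still so for the second after the job is handed in, while the arm keeps its last pose, push and grip.
It also fails if it takes over 51 s, if anything falls off the work surface, if the arm or the gripper's body presses on something with over 40 N, if the wrist force passes 120 N, or if a joint passes its speed limit or range.

### The arm

A 6-joint arm with a two-finger parallel gripper is mounted at the origin on a cart in front of the work surface, level with it; the furniture and walls round the work are solid. World frame = base frame: x ahead of the robot, y to its left, z up, the work surface at z = 0. Lengths are in m, angles in rad, forces in N, time in s.
With the tool pointing down it reaches from about 0.25 to 0.725 m from the base axis. Payload 4 kg.
Tool frame: the origin (TCP) lies on the centre line of the jaws, within the pads' length; the fingertips stand ahead of it and the grasp point (between the pads) lies 11 mm behind it (bot.tip_extent is the z of the fingertips in the tool frame, in m); z points along the fingers, y is the direction in which the jaws open and shut (so a half turn about z gives the same grasp; the last joint's range is limited). The gripper opens to 85 mm and grips with 20 to 120 N. Pads are 22 mm wide; open, the fingers measure 114 mm over their backs; the gripper's body (76 mm by 85 mm) begins 54 mm behind the grasp point. The pads swing forward as they close: fully open they stand 13 mm farther back than shut.
Start: joints at [1.17, 0.241, 0.005, 1.335, 0, 1.571], TCP at [0.195, 0.46, 0.239] pointing down, gripper open.
Joint ranges: [-2.72, 2.72], [-1.05, 1.87], [-1.09, 1.28], [-1.99, 2.15], [-1.42, 1.44], [-3.14, 3.14]. Speed limits (rad/s): [2.79, 2.79, 3.14, 3.14, 3.14, 3.14].

### API

Orientations are given as a unit quaternion [x, y, z, w].
In Python, from workcell import bot gives the robot as it stands.
- The arm moves only by the shell command python3 -m jog 'ROWS'. ROWS is JSON, a list that holds one entry, the list of rows, each a list of 7 numbers: the shift along the world's x, y, z in m, then the turn, a rotation vector about the world's x, y, z in degrees, then the closure in counts, from 0 (fully open) to 255 (shut). In form: [[[tx, ty, tz, ax, ay, az, fingers], ...]]. A call has 1 to 10 rows; each row is the pose to reach, as a shift and turn from the pose commanded when the call began; what a row does not reach only later rows make up. A row lasts 1/12 s, in which the tool goes at most 41.7 mm and 7.16 degrees, less where a joint would pass 70% of its speed; a pose out of reach is approached as far as the arm can. A call with a gripper value outside its range is refused whole. The fingers move at their own pace and stop on an object; the grip force is fixed at half the most. Time passes only in rows, so rows that repeat a pose let the fingers close. It gives the time, the measured TCP pose, the force and the opening at its end, in the units of the state.
- bot.get_obs(): the state, without advancing time (a new reading comes with each control period).
- bot.camera(name): name is "scene" or "top"; returns the picture (400x640x3 uint8, blue, green, red); there is no depth.
- bot.camera_model(name): a dict with "K" (3x3 intrinsics, pixels), "k1" (the pictures are not rectified: a ray, as slopes to the right and down, at radius r is drawn at 1 + k1 r^2 times it, then the intrinsics apply), "T" (4x4, takes a point from camera to world coordinates). Camera axes: x right, y down, z forward; pixel columns grow to the right and rows downward; lengths in m; the calibration is good to about 2 mm. A picture is of the moment at which its call begins. camera_model takes no time and is no camera call.
- bot.job_done(): hands the job in, once; it reports no verdict.
The state is a dict: "clock": time; "joint_pos": joint angles; "joint_vel": joint speeds; "tau": joint torques, N m; "eef_pos": TCP position; "tool_rot": TCP orientation; "ft_force": force on the tool from outside, world axes, zero at the start; "ft_torque": the same for the moment, N m; "grip_width": finger opening in m.
Only numpy, scipy, OpenCV 4.12 (cv2) and the standard library are available. Lean on these libraries where they do the work, as an engineer would, in place of code of your own. Each camera call takes 0.05 s, during which the arm holds its last target. There are 200 camera calls.

## Working session

There is one attempt and no reset: what is moved stays moved. The work goes in short steps, Python scripts to look and compute and a shell command to move; the robot and the scene stay as the last step left them, time stands still between calls to the robot, and variables do not carry over. Pictures are saved under pics/ and viewed, about 8 in all and at most 12, crops included, and the job is handed in when it is done.

```bash
ls; mkdir -p pics; python3 - <<'E'
from workcell import bot
import cv2
for n in("scene","top"):
    cv2.imwrite(f"pics/{n}0.png",bot.camera(n)); m=bot.camera_model(n); print(n,m)
print(bot.get_obs(),bot.tip_extent)
E
```

```text
pics
scene {'K': array([[414.27337454,   0.        , 325.76176726],
       [  0.        , 414.27337454, 203.92236236],
       [  0.        ,   0.        ,   1.        ]]), 'k1': -0.06865758694650323, 'T': array([[ 0.86860253, -0.35190949,  0.34884   ,  0.29170525],
       [-0.49525648, -0.63905817,  0.58849441, -0.36633869],
       [ 0.01583228, -0.68393301, -0.729373  ,  0.69250597],
       [ 0.        ,  0.        ,  0.        ,  1.        ]])}
top {'K': array([[484.34919866,   0.        , 318.54875658],
       [  0.        , 484.34919866, 204.28075343],
       [  0.        ,   0.        ,   1.        ]]), 'k1': -0.08248338436968179, 'T': array([[-0.01782724, -0.98007011,  0.19785038,  0.4049616 ],
       [-0.99967637,  0.02106358,  0.01426489,  0.15009531],
       [-0.01814803, -0.19753205, -0.98012843,  0.96043238],
       [ 0.        ,  0.        ,  0.        ,  1.        ]])}
{'clock': 0.1, 'joint_pos': array([ 1.17001292e+00,  2.41343090e-01,  3.84030051e-03,  1.33521110e+00,
       -5.47352963e-06,  1.57077686e+00]), 'joint_vel': array([-0.00082253, -0.00301787,  0.00073084, -0.00062232, -0.00162721,
       -0.00084341]), 'tau': array([-4.79081373e-04, -3.73137546e+01,  2.53009593e+01,  1.08892037e-02,
       -4.10537439e-05, -2.18222667e-06]), 'eef_pos': array([0.19485132, 0.45985781, 0.23849213]), 'tool_rot': array([ 1.99043580e-01,  9.79990170e-01, -9.40138175e-04, -1.88175737e-04]), 'ft_force': array([-0.27462455,  0.28435104, -0.18082876]), 'ft_torque': array([-0.00050279,  0.02253278,  0.01996845]), 'grip_width': 0.08529871633102691} 0.008
```

View pics/scene0.png

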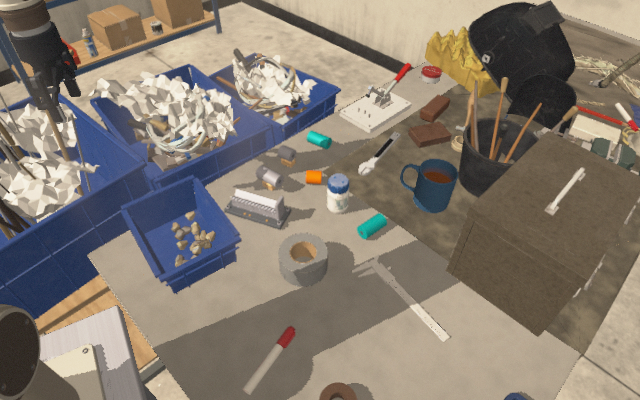

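View pics/top0.png

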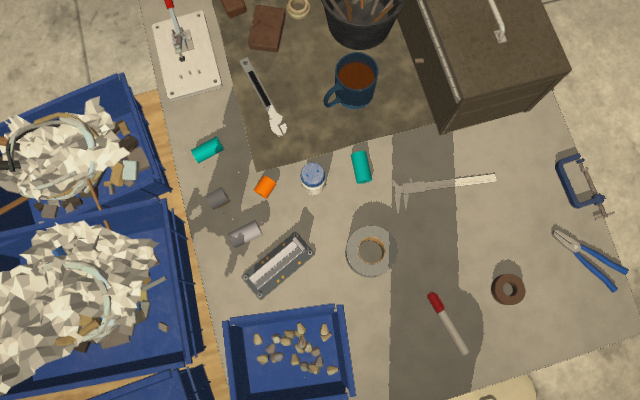

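```bash
python3 - <<'E'
import cv2,numpy as np
a=cv2.imread("pics/top0.png")[175:305,180:330]; b=cv2.imread("pics/scene0.png")[130:235,215:325]
a=cv2.resize(a,None,fx=4,fy=4,interpolation=cv2.INTER_CUBIC)
cv2.imwrite("pics/c1.png",a)
E
```

```text
(no output)
```

View pics/c1.png

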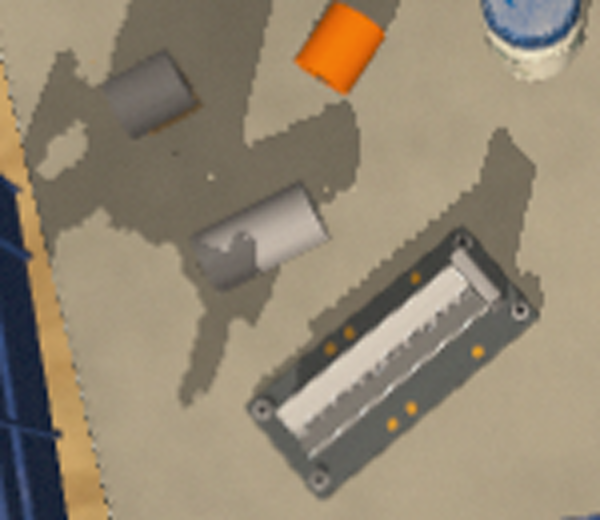

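```bash
cat > h.py <<'E'
from workcell import bot
import cv2,numpy as np
def ray(name,uv):
    m=bot.camera_model(name); K=m["K"]; uv=np.atleast_2d(np.array(uv,float))
    d=cv2.undistortPoints(uv[:,None],K,np.array([m["k1"],0,0,0,0.]))[:,0]
    return m["T"][:3,3],np.c_[d,np.ones(len(d))]@m["T"][:3,:3].T
def onz(name,uv,z):
    o,d=ray(name,uv); return o+d*((z-o[2])/d[:,2])[:,None]
def proj(name,P):
    m=bot.camera_model(name); Ti=np.linalg.inv(m["T"]); r=cv2.Rodrigues(Ti[:3,:3])[0]
    return cv2.projectPoints(np.atleast_2d(P).astype(float),r,Ti[:3,3],m["K"],np.array([m["k1"],0,0,0,0.]))[0][:,0]
def rect(P):  # corners order: A(left-long-side) ... print centre, edge vectors
    e1=(P[1]+P[2]-P[0]-P[3])/2; e2=(P[0]+P[1]-P[2]-P[3])/2
    print("c",P.mean(0).round(4),"len",np.linalg.norm(e1).round(4),"yaw",np.degrees(np.arctan2(e1[1],e1[0])).round(1),"w",np.linalg.norm(e2).round(4),"yaw2",np.degrees(np.arctan2(e2[1],e2[0])).round(1))
E
python3 - <<'E'
from h import *
f=lambda L:np.array(L)/4+[180,175]-0.375
rect(onz("top",f([(105,92),(165,52),(197,95),(137,137)]),.032))
rect(onz("top",f([(195,240),(300,183),(328,238),(220,290)]),.032))
rect(onz("top",f([(247,405),(460,228),(540,315),(320,497)]),.010))
E
```

```text
c [0.6091 0.3633 0.032 ] len 0.0356 yaw -55.8 w 0.028 yaw2 36.2
c [0.5365 0.3078 0.032 ] len 0.0578 yaw -63.6 w 0.0291 yaw2 27.0
c [0.4776 0.2462 0.01  ] len 0.1369 yaw -51.1 w 0.0581 yaw2 40.2
```

```bash
python3 - <<'E'
from h import *
b=cv2.imread("pics/scene0.png")[140:235,215:335]
cv2.imwrite("pics/c2.png",cv2.resize(b,None,fx=6,fy=6,interpolation=cv2.INTER_CUBIC))
c=np.array([.4776,.2462,0]);u=np.array([.628,-.778,0]);v=np.array([.778,.628,0])
for n in("scene","top"): print(n,proj(n,[c+x*u+y*v+[0,0,z] for x,y,z in [(-.07,.03,.01),(.07,.03,.01),(.07,-.03,.01),(-.07,-.03,.01),(.05,.015,.06),(.05,-.015,.06),(-.06,.013,.04),(-.06,-.013,.04)]]).round(1).tolist())
s=np.array([.6091,.3633,.032]);l=np.array([.5365,.3078,.032])
print(proj("scene",[s,l]).round(1))
E
```

```text
scene [[236.7, 191.2], [291.5, 207.9], [279.8, 227.0], [223.2, 208.8], [279.0, 194.3], [272.7, 203.8], [234.9, 187.9], [229.0, 195.6]]
top [[240.4, 276.0], [295.5, 230.4], [314.9, 253.6], [259.5, 299.9], [290.6, 239.5], [300.8, 251.7], [247.2, 278.7], [255.8, 289.4]]
[[286.9 152.8]
 [269.2 175.9]]
```

View pics/c2.png

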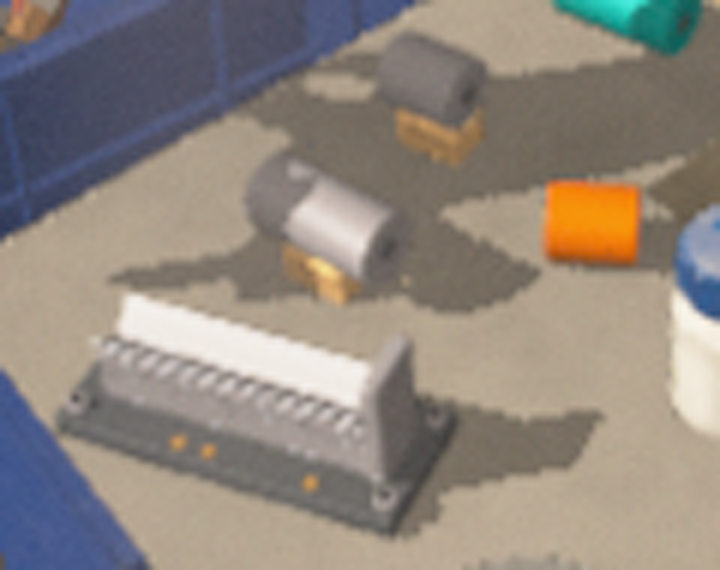

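```bash
python3 -m jog '[[[0.04,-0.01,0,0,0,-4,75],[0.08,-0.019,0,0,0,-8,75],[0.12,-0.028,0,0,0,-12,75],[0.16,-0.037,0,0,0,-16,75],[0.2,-0.047,0,0,0,-20,75],[0.24,-0.056,0,0,0,-24,75],[0.28,-0.066,0,0,0,-28,75],[0.32,-0.075,0,0,0,-31,75],[0.36,-0.084,0,0,0,-33,75],[0.39,-0.091,-0.03,0,0,-33,75]]]'; python3 -m jog '[[[0.024,-0.006,-0.03,0,0,0,75],[0.024,-0.006,-0.06,0,0,0,75],[0.024,-0.006,-0.09,0,0,0,75],[0.024,-0.006,-0.11,0,0,0,75],[0.024,-0.006,-0.11,0,0,0,75],[0.024,-0.006,-0.11,0,0,0,75]]]'; python3 - <<'E'
from h import *
o=bot.get_obs(); print(o)
cv2.imwrite("pics/t1.png",cv2.resize(bot.camera("top")[140:300,160:330],None,fx=4,fy=4,interpolation=cv2.INTER_CUBIC)[:600])
s=bot.camera("scene")[90:240,200:340]; cv2.imwrite("pics/s1.png",cv2.resize(s,None,fx=4,fy=4,interpolation=cv2.INTER_CUBIC))
E
```

```text
clock: 0.93
eef_pos: [0.5898, 0.3695, 0.2156]
tool_rot: [0.471, 0.882, 0.005, 0.003]
ft_force: [-0.1, 0.6, 1.7]
grip_width: 0.0606
clock: 1.43
eef_pos: [0.6069, 0.3628, 0.0981]
tool_rot: [0.469, 0.883, -0.002, -0.001]
ft_force: [-0.5, 0.5, 1.1]
grip_width: 0.0603
{'clock': 1.4333, 'joint_pos': array([5.38780048e-01, 7.41487168e-01, 4.37494678e-01, 1.27170556e+00,
       1.00355692e-05, 1.51564663e+00]), 'joint_vel': array([ 0.00573398, -0.04841062,  0.0635843 ,  0.00646405, -0.00078297,
        0.00049539]), 'tau': array([-1.88030466e-01, -5.63186288e+01,  2.33667988e+01, -4.00250754e-02,
       -7.13054920e-03,  2.82812647e-05]), 'eef_pos': array([0.60690178, 0.36279267, 0.09807088]), 'tool_rot': array([ 0.46924156,  0.88306645, -0.002095  , -0.00127189]), 'ft_force': array([-0.53129501,  0.52268246,  1.08885205]), 'ft_torque': array([ 0.0019918 , -0.06353695, -0.0060641 ]), 'grip_width': 0.06029013493193319}
```

View pics/s1.png

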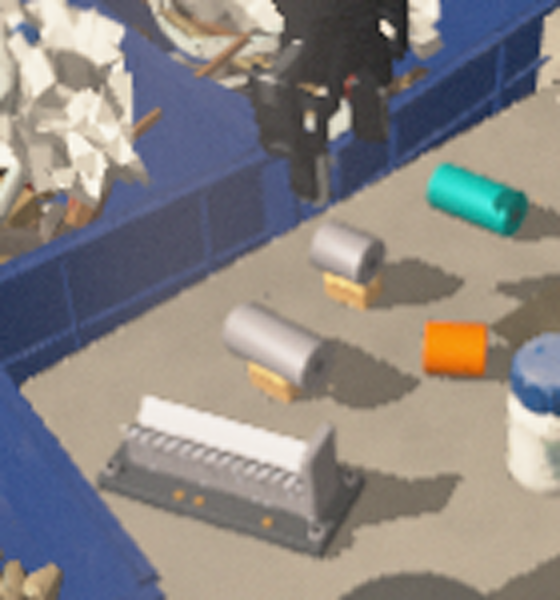

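```bash
python3 -m jog '[[[0.002,0,-0.02,0,0,0,75],[0.002,0,-0.04,0,0,0,75],[0.002,0,-0.06,0,0,0,75],[0.002,0,-0.075,0,0,0,75],[0.002,0,-0.078,0,0,0,75],[0.002,0,-0.078,0,0,0,75],[0.002,0,-0.078,0,0,0,200],[0.002,0,-0.078,0,0,0,200],[0.002,0,-0.078,0,0,0,200],[0.002,0,-0.078,0,0,0,200]]]'; python3 -m jog '[[[0,0,0,0,0,0,200],[0,0,0,0,0,0,200],[0,0,0,0,0,0,200],[0,0,0.02,0,0,0,200],[0,0,0.05,0,0,0,200],[0,0,0.08,0,0,0,200],[0,0,0.1,0,0,0,200],[0,0,0.1,0,0,0,200]]]'
```

```text
clock: 2.37
eef_pos: [0.6095, 0.3632, 0.0254]
tool_rot: [0.469, 0.883, -0.0, -0.0]
ft_force: [-6.2, -4.2, 7.7]
grip_width: 0.0305
clock: 3.03
eef_pos: [0.6136, 0.3657, 0.1305]
tool_rot: [0.469, 0.883, 0.006, 0.003]
ft_force: [1.2, 0.2, -0.3]
grip_width: 0.0304
```

```bash
python3 -m jog '[[[0,0,0,0,0,0,200],[0,0,0,0,0,0,200],[0,0,0,0,0,0,200]]]'; python3 - <<'E'
from h import *
o=bot.get_obs(); print(o['eef_pos'],o['tool_rot'],o['ft_force'])
a=bot.camera("top")[120:300,160:330];b=bot.camera("scene")[60:240,200:340]
cv2.imwrite("pics/s2.png",cv2.resize(np.hstack([a,b]),None,fx=2.5,fy=2.5,interpolation=cv2.INTER_CUBIC))
E
```

```text
clock: 3.28
eef_pos: [0.609, 0.3629, 0.1199]
tool_rot: [0.469, 0.883, -0.002, -0.001]
ft_force: [0.4, 0.1, -2.8]
grip_width: 0.0302
[0.60896559 0.36289283 0.11993508] [ 0.46918585  0.88309717 -0.00172588 -0.00102114] [ 0.40162712  0.08146057 -2.80579879]
```

View pics/s2.png

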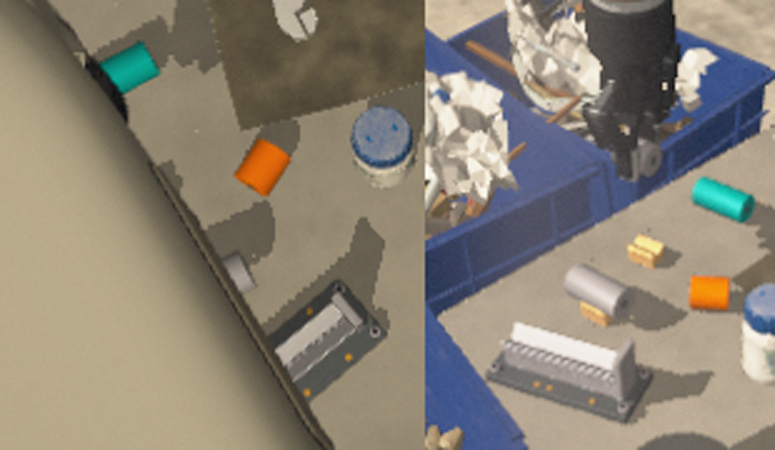

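```bash
python3 -m jog '[[[-0.025,-0.029,0,0,0,2,200],[-0.05,-0.058,0,0,0,4,200],[-0.075,-0.087,0,0,0,5,200],[-0.1,-0.116,0,0,0,5,200],[-0.117,-0.136,0,0,0,5,200],[-0.117,-0.136,-0.02,0,0,5,200],[-0.117,-0.136,-0.04,0,0,5,200],[-0.117,-0.136,-0.055,0,0,5,200],[-0.117,-0.136,-0.06,0,0,5,200],[-0.117,-0.136,-0.06,0,0,5,200]]]'; python3 -m jog '[[[0,0,0,0,0,0,200],[0,0,0,0,0,0,200]]]';python3 - <<'E'
from h import *
o=bot.get_obs(); print(o['eef_pos'],o['tool_rot'],o['ft_force'])
a=bot.camera("top")[190:310,210:330];b=bot.camera("scene")[140:260,200:320]
cv2.imwrite("pics/s3.png",cv2.resize(np.hstack([a,b]),None,fx=3.3,fy=3.3,interpolation=cv2.INTER_CUBIC))
E
```

```text
clock: 4.22
eef_pos: [0.4914, 0.2268, 0.0601]
tool_rot: [0.43, 0.903, -0.002, -0.002]
ft_force: [-0.1, -0.2, -1.6]
grip_width: 0.0304
clock: 4.38
eef_pos: [0.4939, 0.228, 0.063]
tool_rot: [0.43, 0.903, 0.001, 0.0]
ft_force: [-0.1, 0.4, -1.6]
grip_width: 0.0307
[0.49389033 0.22804774 0.06297676] [4.30142856e-01 9.02760550e-01 5.55549993e-04 4.51826660e-04] [-0.08179423  0.35252966 -1.63042191]
```

View pics/s3.png

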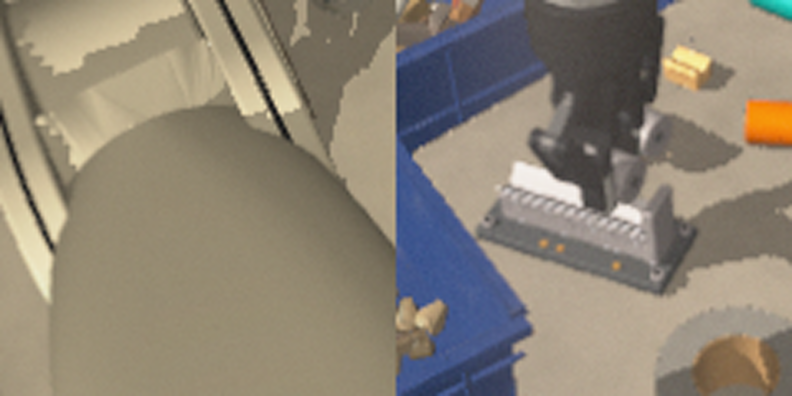

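```bash
python3 -m jog '[[[0,0,-0.005,0,0,0,200],[0,0,-0.01,0,0,0,200],[0,0,-0.014,0,0,0,200],[0,0,-0.016,0,0,0,200],[0,0,-0.016,0,0,0,200]]]'; python3 -m jog '[[[0,0,-0.001,0,0,0,200],[0,0,-0.002,0,0,0,200],[0,0,-0.002,0,0,0,200]]]'; python3 -c "
from h import *
print(onz('scene',[271.5,194.5],.072), bot.get_obs()['eef_pos'])"
```

```text
clock: 4.9
eef_pos: [0.4924, 0.2273, 0.0453]
tool_rot: [0.43, 0.903, -0.001, -0.001]
ft_force: [-0.4, -0.1, -2.8]
grip_width: 0.0303
clock: 5.15
eef_pos: [0.4933, 0.2276, 0.0445]
tool_rot: [0.43, 0.903, 0.0, 0.0]
ft_force: [-0.6, -0.6, 0.0]
grip_width: 0.0305
[[0.50228521 0.21266612 0.072     ]] [0.49326553 0.22758545 0.04453979]
```

```bash
python3 -m jog '[[[0,0,-0.001,0,0,0,200],[0,0,-0.001,0,0,0,200],[0,0,-0.001,0,0,0,200]]]';python3 -m jog '[[[0,0,-0.001,0,0,0,200],[0,0,-0.001,0,0,0,200],[0,0,-0.001,0,0,0,200]]]';python3 -m jog '[[[0,0,-0.001,0,0,0,200],[0,0,-0.001,0,0,0,200],[0,0,-0.001,0,0,0,200]]]'
```

```text
clock: 5.4
eef_pos: [0.4934, 0.2275, 0.0442]
tool_rot: [0.43, 0.903, 0.0, 0.0]
ft_force: [-2.5, -1.5, 5.1]
grip_width: 0.0302
clock: 5.65
eef_pos: [0.4935, 0.2275, 0.044]
tool_rot: [0.43, 0.903, 0.0, 0.001]
ft_force: [-3.6, -3.3, 11.0]
grip_width: 0.0305
clock: 5.9
eef_pos: [0.4936, 0.2275, 0.0439]
tool_rot: [0.43, 0.903, 0.001, 0.001]
ft_force: [-5.1, -3.3, 16.5]
grip_width: 0.0308
```

```bash
python3 -m jog '[[[-0.001,-0.0007,0.002,0,0,0,200],[-0.001,-0.0007,0.002,0,0,0,200]]]'; python3 -m jog '[[[0.0012,-0.0015,0,0,0,0,200],[0.0024,-0.003,0,0,0,0,200],[0.003,-0.0038,0,0,0,0,200],[0.003,-0.0038,0,0,0,0,200]]]'; python3 -m jog '[[[0.001,-0.0012,0,0,0,0,200],[0.001,-0.0012,0,0,0,0,200]]]';python3 -m jog '[[[0.001,-0.0012,0,0,0,0,200],[0.001,-0.0012,0,0,0,0,200]]]';python3 -m jog '[[[0.001,-0.0012,0,0,0,0,200],[0.001,-0.0012,0,0,0,0,200]]]'
```

```text
clock: 6.07
eef_pos: [0.4928, 0.2272, 0.0442]
tool_rot: [0.43, 0.903, 0.001, 0.001]
ft_force: [-0.3, -0.8, 3.5]
grip_width: 0.0305
clock: 6.4
eef_pos: [0.4949, 0.2253, 0.0439]
tool_rot: [0.429, 0.903, 0.002, -0.001]
ft_force: [-4.7, 4.6, 6.4]
grip_width: 0.0304
clock: 6.57
eef_pos: [0.4959, 0.2241, 0.0439]
tool_rot: [0.429, 0.903, 0.002, -0.001]
ft_force: [-4.0, 4.8, 6.0]
grip_width: 0.0304
clock: 6.73
eef_pos: [0.4969, 0.223, 0.0439]
tool_rot: [0.429, 0.903, 0.002, -0.001]
ft_force: [-3.5, 4.9, 7.4]
grip_width: 0.0306
clock: 6.9
eef_pos: [0.4978, 0.2218, 0.0439]
tool_rot: [0.429, 0.903, 0.002, -0.001]
ft_force: [-4.7, 6.1, 6.1]
grip_width: 0.0305
```

```bash
for i in 1 2 ; do python3 -m jog '[[[0.001,-0.0012,0,0,0,0,200],[0.001,-0.0012,0,0,0,0,200]]]';done;python3 -m jog '[[[0.001,-0.0012,0,0,0,0,200],[0.001,-0.0012,0,0,0,0,200]]]'
```

```text
clock: 7.07
eef_pos: [0.4988, 0.2206, 0.0439]
tool_rot: [0.429, 0.903, 0.002, -0.001]
ft_force: [-4.2, 4.7, 6.4]
grip_width: 0.0306
clock: 7.23
eef_pos: [0.4997, 0.2195, 0.0439]
tool_rot: [0.429, 0.903, 0.002, -0.002]
ft_force: [-4.4, 5.3, 7.0]
grip_width: 0.0305
clock: 7.4
eef_pos: [0.4998, 0.2194, 0.0439]
tool_rot: [0.429, 0.903, 0.003, -0.003]
ft_force: [-6.4, 9.3, 8.4]
grip_width: 0.0303
```

```bash
python3 -m jog '[[[0,0,0.001,0,0,0,200],[0,0,0.001,0,0,0,100],[0,0,0.001,0,0,0,75],[0,0,0.001,0,0,0,75],[0,0,0.001,0,0,0,75],[0,0,0.03,0,0,0,75],[0,0,0.06,0,0,0,75],[0,0,0.09,0,0,0,75],[0,0,0.1,0,0,0,75]]]'; python3 - <<'E'
from h import *
o=bot.get_obs(); print(o['eef_pos'],o['ft_force'])
a=bot.camera("top")[190:310,210:330];b=bot.camera("scene")[140:260,200:320]
cv2.imwrite("pics/s4.png",cv2.resize(b,None,fx=5,fy=5,interpolation=cv2.INTER_CUBIC))
E
```

```text
clock: 8.15
eef_pos: [0.5037, 0.2165, 0.1478]
tool_rot: [0.431, 0.903, 0.003, 0.003]
ft_force: [0.5, 1.1, 0.6]
grip_width: 0.0607
[0.50369409 0.21646799 0.14776401] [0.53916172 1.10269389 0.59272875]
```

View pics/s4.png

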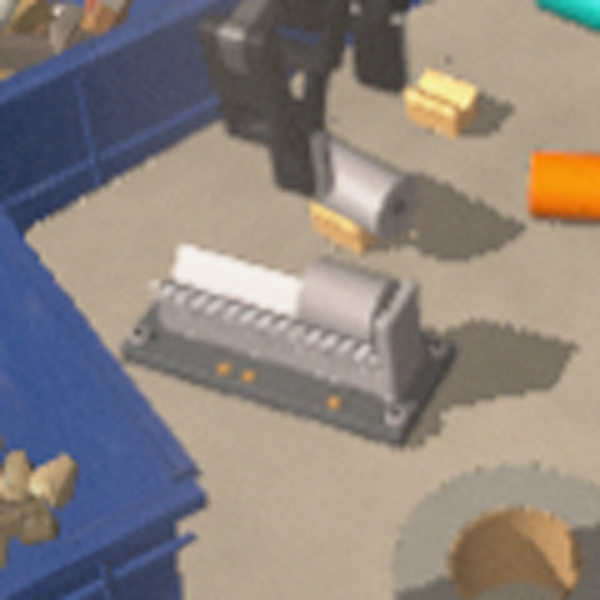

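```bash
python3 -m jog '[[[0.01,0.03,0,0,0,-4,75],[0.02,0.06,0,0,0,-8,75],[0.0345,0.092,0,0,0,-12.5,75],[0.0345,0.092,-0.03,0,0,-12.5,75],[0.0345,0.092,-0.055,0,0,-12.5,75],[0.0345,0.092,-0.055,0,0,-12.5,75],[0.0345,0.092,-0.055,0,0,-12.5,75],[0.0345,0.092,-0.055,0,0,-12.5,75]]]'; python3 -c "
from h import *
o=bot.get_obs(); print(o['eef_pos'],o['ft_force'])"
```

```text
clock: 8.92
eef_pos: [0.5354, 0.3074, 0.088]
tool_rot: [0.526, 0.85, -0.001, -0.0]
ft_force: [0.3, 0.1, 0.3]
grip_width: 0.0604
[0.53544772 0.30740461 0.08798381] [0.27271949 0.12156484 0.25201667]
```

```bash
python3 -m jog '[[[0.001,0.0005,-0.02,0,0,0,75],[0.001,0.0005,-0.04,0,0,0,75],[0.001,0.0005,-0.058,0,0,0,75],[0.001,0.0005,-0.064,0,0,0,75],[0.001,0.0005,-0.064,0,0,0,75],[0.001,0.0005,-0.064,0,0,0,200],[0.001,0.0005,-0.064,0,0,0,200],[0.001,0.0005,-0.064,0,0,0,200],[0.001,0.0005,-0.064,0,0,0,200]]]'; python3 -m jog '[[[0,0,0,0,0,0,200],[0,0,0,0,0,0,200]]]'; python3 -m jog '[[[0,0,0.03,0,0,0,200],[0,0,0.06,0,0,0,200],[0,0,0.09,0,0,0,200],[0,0,0.09,0,0,0,200],[0,0,0.09,0,0,0,200],[0,0,0.09,0,0,0,200]]]'
```

```text
clock: 9.67
eef_pos: [0.5367, 0.3083, 0.0267]
tool_rot: [0.526, 0.85, 0.0, 0.0]
ft_force: [-4.0, -2.8, 6.5]
grip_width: 0.0302
clock: 9.83
eef_pos: [0.5367, 0.3083, 0.0267]
tool_rot: [0.526, 0.85, 0.0, 0.0]
ft_force: [-3.4, -1.4, 5.6]
grip_width: 0.0299
clock: 10.33
eef_pos: [0.5361, 0.3081, 0.1137]
tool_rot: [0.526, 0.851, -0.0, -0.0]
ft_force: [-0.1, -0.8, -4.6]
grip_width: 0.03
```

```bash
python3 -m jog '[[[-0.024,-0.015,0,0,0,4,200],[-0.048,-0.03,0,0,0,8,200],[-0.072,-0.0455,0,0,0,12.5,200],[-0.072,-0.0455,0,0,0,12.5,200],[-0.072,-0.0455,-0.02,0,0,12.5,200],[-0.072,-0.0455,-0.04,0,0,12.5,200],[-0.072,-0.0455,-0.055,0,0,12.5,200],[-0.072,-0.0455,-0.06,0,0,12.5,200],[-0.072,-0.0455,-0.06,0,0,12.5,200],[-0.072,-0.0455,-0.06,0,0,12.5,200]]]'; python3 -m jog '[[[0,0,0,0,0,0,200],[0,0,0,0,0,0,200]]]';python3 - <<'E'
from h import *
o=bot.get_obs(); print(o['eef_pos'],o['ft_force'])
b=bot.camera("scene")[140:260,200:320]
cv2.imwrite("pics/s5.png",cv2.resize(b,None,fx=5,fy=5,interpolation=cv2.INTER_CUBIC))
E
```

```text
clock: 11.17
eef_pos: [0.4641, 0.2626, 0.0534]
tool_rot: [0.43, 0.903, -0.001, -0.001]
ft_force: [-0.2, -0.4, -3.9]
grip_width: 0.03
clock: 11.33
eef_pos: [0.4655, 0.2634, 0.0551]
tool_rot: [0.43, 0.903, 0.001, 0.001]
ft_force: [0.2, 0.2, -3.7]
grip_width: 0.0301
[0.46545809 0.26336247 0.05514036] [ 0.22932495  0.20071275 -3.68743401]
```

View pics/s5.png

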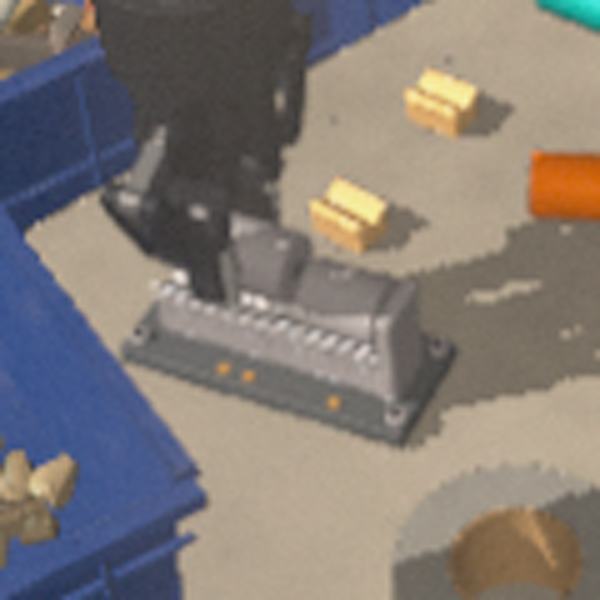

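```bash
python3 -m jog '[[[0,0,-0.004,0,0,0,200],[0,0,-0.007,0,0,0,200],[0,0,-0.008,0,0,0,200],[0,0,-0.008,0,0,0,200],[0,0,-0.008,0,0,0,200]]]'; python3 -m jog '[[[0,0,-0.001,0,0,0,200],[0,0,-0.001,0,0,0,200],[0,0,-0.001,0,0,0,200]]]';python3 -m jog '[[[0,0,-0.001,0,0,0,200],[0,0,-0.001,0,0,0,200],[0,0,-0.001,0,0,0,200]]]'
```

```text
clock: 11.8
eef_pos: [0.4645, 0.2628, 0.0461]
tool_rot: [0.43, 0.903, -0.0, -0.0]
ft_force: [-0.5, 1.1, -3.2]
grip_width: 0.0302
clock: 12.05
eef_pos: [0.4647, 0.2629, 0.0455]
tool_rot: [0.43, 0.903, 0.0, 0.0]
ft_force: [-0.6, 0.2, -1.1]
grip_width: 0.0302
clock: 12.3
eef_pos: [0.4647, 0.2628, 0.0451]
tool_rot: [0.43, 0.903, 0.0, 0.0]
ft_force: [-2.0, -2.7, 5.6]
grip_width: 0.0297
```

```bash
python3 -m jog '[[[0.0009,-0.0018,0,0,0,0,200],[0.0022,-0.0034,0,0,0,0,200],[0.0022,-0.0034,0,0,0,0,200]]]'; for i in 1 2 3 ; do python3 -m jog '[[[0.0006,-0.0008,0,0,0,0,200],[0.0006,-0.0008,0,0,0,0,200]]]';done
```

```text
clock: 12.55
eef_pos: [0.4658, 0.2609, 0.0448]
tool_rot: [0.43, 0.903, 0.001, -0.002]
ft_force: [-5.8, 3.0, 5.3]
grip_width: 0.0301
clock: 12.72
eef_pos: [0.4661, 0.2605, 0.0448]
tool_rot: [0.429, 0.903, 0.001, -0.002]
ft_force: [-6.0, 4.3, 5.8]
grip_width: 0.03
clock: 12.88
eef_pos: [0.4667, 0.2598, 0.0448]
tool_rot: [0.429, 0.903, 0.001, -0.002]
ft_force: [-6.5, 3.8, 4.6]
grip_width: 0.0303
clock: 13.05
eef_pos: [0.4673, 0.259, 0.0448]
tool_rot: [0.429, 0.903, 0.001, -0.002]
ft_force: [-6.6, 3.6, 4.9]
grip_width: 0.0302
```

```bash
for i in 1 2 3; do python3 -m jog '[[[0.0006,-0.0008,0,0,0,0,200],[0.0006,-0.0008,0,0,0,0,200]]]';done
```

```text
clock: 13.22
eef_pos: [0.4679, 0.2583, 0.0448]
tool_rot: [0.429, 0.903, 0.001, -0.002]
ft_force: [-6.9, 4.1, 5.4]
grip_width: 0.03
clock: 13.38
eef_pos: [0.4685, 0.2576, 0.0448]
tool_rot: [0.429, 0.903, 0.002, -0.002]
ft_force: [-6.1, 4.9, 5.0]
grip_width: 0.0304
clock: 13.55
eef_pos: [0.4689, 0.2571, 0.0448]
tool_rot: [0.429, 0.903, 0.002, -0.003]
ft_force: [-7.3, 5.5, 5.2]
grip_width: 0.0305
```

```bash
for i in 1 2; do python3 -m jog '[[[0.0006,-0.0008,0,0,0,0,200],[0.0006,-0.0008,0,0,0,0,200]]]';done
```

```text
clock: 13.72
eef_pos: [0.4691, 0.2569, 0.0448]
tool_rot: [0.429, 0.903, 0.002, -0.003]
ft_force: [-8.8, 6.0, 6.8]
grip_width: 0.0301
clock: 13.88
eef_pos: [0.4691, 0.2569, 0.0448]
tool_rot: [0.429, 0.904, 0.003, -0.004]
ft_force: [-9.5, 8.5, 6.5]
grip_width: 0.0302
```

```bash
python3 -m jog '[[[-0.0003,-0.0003,-0.001,0,0,0,200],[-0.0003,-0.0003,-0.001,0,0,0,200],[-0.0003,-0.0003,-0.001,0,0,0,200]]]';python3 -m jog '[[[0,0,-0.0012,0,0,0,200],[0,0,-0.0012,0,0,0,200],[0,0,-0.0012,0,0,0,200]]]'; python3 -c "
from h import *
o=bot.get_obs(); print(o['eef_pos'],o['tool_rot'],o['ft_force'],o['ft_torque'])"
```

```text
clock: 14.13
eef_pos: [0.4691, 0.2568, 0.0447]
tool_rot: [0.428, 0.904, 0.003, -0.004]
ft_force: [-10.5, 9.0, 10.7]
grip_width: 0.0301
clock: 14.38
eef_pos: [0.4691, 0.2569, 0.0447]
tool_rot: [0.428, 0.904, 0.003, -0.003]
ft_force: [-13.9, 7.1, 18.8]
grip_width: 0.0303
[0.46910083 0.25686964 0.04465323] [ 0.42843997  0.90355752  0.00329924 -0.00348018] [-13.8773102    7.10310049  18.80367909] [1.5069028  2.71459462 0.18034517]
```

```bash
python3 -m jog '[[[-0.0006,-0.0005,0,0,0,0,200],[-0.0011,-0.0009,0,0,0,0,200],[-0.0011,-0.0009,0,0,0,0,200],[-0.0011,-0.0009,0,0,0,0,200]]]'; python3 - <<'E'
from h import *
o=bot.get_obs(); f=o['ft_force'];print(o['eef_pos'],o['tool_rot'],f, f@[.637,-.771,0],f@[.771,.637,0])
a=bot.camera("top")[190:310,210:330];b=bot.camera("scene")[160:240,210:300]
cv2.imwrite("pics/s6.png",cv2.resize(b,None,fx=7,fy=7,interpolation=cv2.INTER_CUBIC))
E
```

```text
clock: 14.72
eef_pos: [0.4691, 0.2568, 0.0447]
tool_rot: [0.428, 0.904, 0.004, -0.003]
ft_force: [-11.0, 9.9, 14.5]
grip_width: 0.0299
[0.46908431 0.2568104  0.04466626] [ 0.42834517  0.90359935  0.00448316 -0.00292217] [-11.00532095   9.90908351  14.48091103] -14.650292833273394 -2.173016252449742
```

View pics/s6.png

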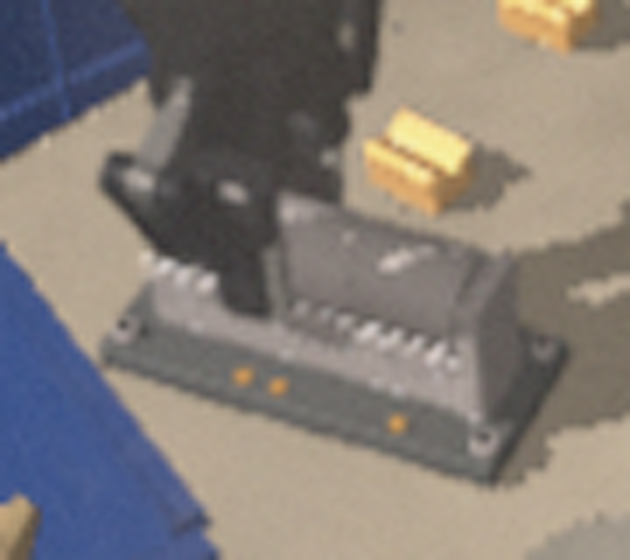

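```bash
python3 -m jog '[[[-0.0004,-0.0003,-0.001,0,0,0,200],[-0.0004,-0.0003,-0.001,0,0,0,200],[-0.0004,-0.0003,-0.001,0,0,0,200],[-0.0004,-0.0003,-0.001,0,0,0,200],[-0.0004,-0.0003,-0.001,0,0,0,200]]]'; python3 - <<'E'
from h import *
o=bot.get_obs(); f=o['ft_force'];print(o['eef_pos'],o['tool_rot'],f, f@[.637,-.771,0],f@[.771,.637,0])
E
```

```text
clock: 15.23
eef_pos: [0.4691, 0.2568, 0.0446]
tool_rot: [0.428, 0.904, 0.005, -0.003]
ft_force: [-12.3, 8.7, 20.3]
grip_width: 0.0298
[0.46909479 0.25682761 0.0446236 ] [ 0.42830022  0.90361861  0.00507555 -0.00256484] [-12.27269809   8.70150794  20.34631479] -14.526571310395749 -3.919389671295697
```

```bash
python3 -m jog '[[[-0.0006,-0.0005,0,-0.2,-0.16,0,200],[-0.0006,-0.0005,0.0001,-0.4,-0.32,0,200],[-0.0006,-0.0005,0.0002,-0.4,-0.32,0,200],[-0.0006,-0.0005,0.0002,-0.4,-0.32,0,200],[-0.0006,-0.0005,0.0002,-0.4,-0.32,0,200]]]'; python3 - <<'E'
from h import *
o=bot.get_obs(); f=o['ft_force'];print(o['eef_pos'],o['tool_rot'],f, f@[.637,-.771,0],f@[.771,.637,0])
E
```

```text
clock: 15.65
eef_pos: [0.4691, 0.2567, 0.0446]
tool_rot: [0.428, 0.904, 0.004, 0.002]
ft_force: [-9.2, 10.5, 17.6]
grip_width: 0.0301
[0.46906482 0.25672742 0.04458318] [0.42828819 0.90363316 0.0036568  0.00172106] [-9.16536338 10.46055898 17.55360504] -13.903427447210573 -0.4031190972688673
```

```bash
python3 -m jog '[[[0,0,0,0,0,0,200],[0,0,0,0,0,0,200],[0,0,0,0,0,0,200],[0,0,0,0,0,0,200],[0,0,0,0,0,0,200],[0,0,0,0,0,0,200]]]' && python3 -c "
from workcell import bot
print(bot.job_done())"
```

```text
clock: 16.15
eef_pos: [0.4691, 0.2567, 0.0446]
tool_rot: [0.428, 0.904, 0.004, 0.002]
ft_force: [-10.3, 9.6, 18.3]
grip_width: 0.0298
the job is handed in; nothing more can be done
None
```

I laid the short piece in the V and pushed it against the end plate. Then I laid the long piece behind it and slid it forward until the axial force rose and it stopped moving. I handed the job in at 16.15 s, still gripping the long piece and pressing it down into the V.

**Last check of forces:** the downward push was about 18 N and sideways strain about 2 N. An axial push of about 14 N held the ends together. With the bar's own weight, I estimate 14–17 N on each sloping face; the face loads were not measured directly.

**Last check of position:** the pose held steady over the final 0.5 s. The last picture showed no gap between short piece, long piece and end plate.

**What disagreed:**
- An earlier picture, taken after I released the short piece, showed a dark line at the plate. I took it for shadow. The later push ended in a firm stop, which fits all ends touching.
- The tool was still leaning by about 0.5° at the end, after one correction.

I never touched the bottle, the tape roll or the caliper.

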